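# Press the specimen carrier home in the microscope loading dock

## Task

Take the specimen carrier with the round mount and set it down flat in the channel of the loading dock, mount end towards the sprung plunger and not yet pushing it in. Then slide it along the channel so that it presses the plunger back until it sits square and firm against both hard stops, and finish while holding it pressed there with the gripper, because the spring would push it away. Leave the carrier with the rectangular mount and everything else on the bench where it is.

Things in the scene. Friction and masses are not known exactly. Their poses are not given: they have to be found in the camera images.
- carrier: The carrier to use: aluminium block 70 (x) x 50 (y) x 20 (z) mm, about 0.2 kg, with a ROUND black mount (26 mm across, 6 high, centre 19 mm ahead of the origin) on its top and an upright steel grip tab behind it. Origin: centre of the underside; +x points from the tab to the mount (its nose), z up. It stands on the bench.
- carrier_grip (a point): A point in the carrier's grip tab, 50 mm above the carrier's underside and 25 mm behind its origin. The tab is 12 mm thick along the carrier's x, 28 mm wide along y, and stands from 20 to 66 mm above the underside; free on all sides (25 mm between tab and mount).
- carrier_nose (a point): Centre of the carrier's flat front face, 35 mm ahead of its origin, 10 mm above its underside.
- other_carrier: Another carrier, just the same except that its mount is a long RECTANGULAR bar (24 mm along x, 46 mm along y, 6 high). Not to be used. Origin and axes as for the carrier.
- dock: Aluminium loading dock, fixed. Base plate 200 x 88 x 12 mm, from x = -120 to +80 mm; origin at bench height on the channel's centre line. +x: push direction, towards the plunger. Channel floor 12 mm above the bench. Two rails along x, 10 mm high over the floor, 58 mm apart inside (4 mm play each side of a carrier), x = -120 to +30 mm; channel open above and at its -x end.
- stops: Hard stop: two fixed steel blocks at the channel's end, left and right of the plunger, 18 mm wide, 24 mm high above the floor, centres 19 mm either side of the centre line. Their faces lie 30 mm ahead of the dock's origin, square to the channel. Origin and axes coincide with the dock's. Behind them is the plunger's grey housing, its top 48 mm above the bench.
- dock_stop (a point): Point on the channel floor, on its centre line, in the plane of the stop faces (30 mm ahead of the dock's origin, 12 mm above the bench); axes as the dock's.
- plunger (a joint): Travel (m) of the sprung plunger, a 12 mm steel pin on the channel's centre line, 14 mm above its floor. 0 = fully out, tip 14 mm before the stop faces; grows as it is pushed along the dock's +x; about 0.014 when a carrier meets the stops (own end 0.019). The spring gives 1.8 N at first, 4.3 N at the stops, and returns the carrier if let off; friction adds to the push.
- plunger_tip (a point): Centre of the plunger's tip.
- petri: Bystander: glass petri dish, 64 mm across, 16 high.
- tweezers: Bystander: steel tweezers lying flat, 116 mm long.
- oil: Bystander: small amber glass jar with black cap, 34 mm across, 65 high.
- screwdriver: Bystander: small screwdriver with green handle, 150 mm long.
- eyepiece: Bystander: bare metal microscope eyepiece standing upright, 34 mm across, 56 high.
- slide_box: Bystander: white plastic slide box, 85 x 100 x 32 mm.
- notepad: Bystander: paper notepad, 140 x 100 x 12 mm.
Mind the look-alikes: they are no part of the job. What is shaped like the carrier but orange or turquoise is not meant.

How it is judged:
By the outcome, as a careful person would: the job done as asked, in the order asked, and still so for the second after the job is handed in, while the arm keeps its last pose, push and grip.
It also fails if it takes over 42 s, if anything falls off the work surface, if the arm or the gripper's body presses on something with over 40 N, if the wrist force passes 120 N, or if a joint passes its speed limit or range.

## Robot

A 6-joint arm with a two-finger parallel gripper is mounted at the origin on the work surface. World frame = base frame: x ahead of the robot, y to its left, z up, the work surface at z = 0. Lengths are in m, angles in rad, forces in N, time in s.
With the tool pointing down it reaches from about 0.3 to 0.95 m from the base axis. Payload 3.1 kg.
Tool frame: the origin (TCP) lies on the front face of the gripper's body, between the roots of the fingers; the fingertips stand 73 mm ahead of it and the grasp point (between the pads) lies 54 mm ahead of it; z points along the fingers, y is the line along which they close (so a half turn about z gives the same grasp; the last joint's range is limited). The gripper opens to 85 mm and grips with 20 to 120 N. Pads are 22 mm wide; open, the fingers measure 114 mm over their backs; the gripper's body (76 mm by 85 mm) begins 54 mm behind the grasp point. The pads swing forward as they close: fully open they stand 13 mm farther back than shut.
Start: joints at [1.127, 0.308, 1.634, -0, 1.2, -0.07], TCP at [0.228, 0.582, 0.304] pointing down, gripper open.
Joint ranges: [-3.06, 3.06], [-0.79, 1.96], [0.05, 2.63], [-1.19, 4.34], [0.05, 2.64], [-2.94, 2.94]. Speed limits (rad/s): [2.79, 2.79, 3.14, 3.14, 3.14, 3.14].

## Interface

Orientations are given as a unit quaternion [w, x, y, z].
In Python, from rig import observe, get_image, calibration, finish_job, look_for, trace gives the robot as it stands.
- The arm moves only by the tool play_rows, never from a script. Its argument "commands" is a list of rows, each a list of 6 numbers: the shift along the tool's x, y, z in units of 4 cm (1.0 is 4 cm), then the turn, a rotation vector about the tool's x, y, z in units of 4 degrees (1.0 is 4 degrees). In form: [[dx, dy, dz, wx, wy, wz], ...]. A call has 1 to 8 rows; each row shifts and turns the commanded pose from where the row before left it, along the tool's axes as they then stand; what a row does not reach is not made up. A row lasts 1/12 s, in which the tool goes at most 41.7 mm and 7.16 degrees, less where a joint would pass 70% of its speed; a pose out of reach is approached as far as the arm can. A call with a number of a shift or a turn outside -1 to 1 is refused whole. A call with a gripper value outside its range is refused whole. "grip" is the opening, from -1 (shut) to 1 (fully open), set as the call begins (left out, the last holds). The fingers move at their own pace and stop on an object; the grip force is fixed at half the most. Time passes only in rows, so rows that do not move let the fingers close. It gives the time, the measured TCP pose, the force, the opening and the grip force at its end, in the units of the state.
- observe(): the state, without advancing time (a new reading comes with each control period).
- get_image(name): name is "scene" or "top" or "wrist"; returns (picture, depth): 480x640x3 uint8, blue, green, red; 480x640 float32, m along the optical axis (not along the pixel's ray), 0 where there is no reading.
- calibration(name): a dict with "camera_matrix" (3x3 intrinsics, pixels), "extrinsics" (4x4, takes a point from camera to world coordinates); the wrist camera has in their place "mount" (4x4, takes a point from camera to tool coordinates, whose origin is the TCP and whose axes are the flange's). Camera axes: x right, y down, z forward; pixel columns grow to the right and rows downward; lengths in m; the calibration is good to about 2 mm. A picture is of the moment at which its call begins: read the wrist's pose just before it. calibration takes no time and is no camera call.
- finish_job(): hands the job in; it is judged then, once.
Trained networks look in the newest picture that a camera, given by its name, has taken for a name from the list of things; names that differ only in an ending like _2 or _b are one class to them, and where a whole thing is asked for, a point or a joint stands for the part that bears it (a point fixed in the world has none). Each returns a list of dicts, best first, with "p" (0 to 1); they miss things now and then, are a little off and sometimes report something else, mostly with a low value. They report only what shows in the picture. A call takes as long as a camera call. They do not tell look-alikes from the thing itself.
- look_for(name, camera): "point" ([x, y, z] in m, in the coordinates of the camera as it stood for that picture, good to about 4 mm: the middle of the surface that is visible of it).
- trace(name, camera): "pixels" (480x640 bool, what is visible of it).
The state is a dict: "time": time; "joint_positions": joint angles; "joint_vel": joint speeds; "joint_efforts": joint torques, N m; "position": TCP position; "tool_rot": TCP orientation; "force": force on the tool from outside, world axes, zero at the start; "ft_torque": the same for the moment, N m; "finger_gap": finger opening in m; "grip_force": force on a finger pad.
Only numpy, scipy, OpenCV 4.12 (cv2) and the standard library are available. Lean on these libraries where they do the work, as an engineer would, in place of code of your own. Each camera call takes 0.05 s, during which the arm holds its last target. There are 200 camera calls.

## Working session

There is one attempt and no reset: what is moved stays moved. The work goes in short steps, Python scripts to look and compute and a tool call to move; the robot and the scene stay as the last step left them, time stands still between calls to the robot, and variables do not carry over. Pictures are saved under pics/ and viewed, at most 10 in all, crops included, and the job is handed in when it is done.

Besides the shell and the picture viewer there is one more tool, called after "Request:" as a command line: name --pt "numbers of a row" for each row, then --argument value for the rest. play_rows: Moves the arm, as the interface text tells. Shifts and turns lie within -1 to 1; 1 stands for 4 cm of shift or 4 degrees of turn. Its arguments: {"type":"object","properties":{"commands":{"type":"array","items":{"type":"array","items":{"type":"number","minimum":-1,"maximum":1}}},"grip":{"type":"number"}},"required":["commands"]}

```bash
mkdir -p pics; cat > h.py <<'E'
import numpy as np, cv2
from rig import *
def grab(cam,name=None):
    s=observe(); im,d=get_image(cam); c=calibration(cam)
    if name: cv2.imwrite('pics/'+name+'.png',im)
    K=np.array(c['camera_matrix'])
    if 'extrinsics' in c: T=np.array(c['extrinsics'])
    else:
        from scipy.spatial.transform import Rotation as R
        q=s['tool_rot']; B=np.eye(4); B[:3,:3]=R.from_quat([q[1],q[2],q[3],q[0]]).as_matrix(); B[:3,3]=s['position']; T=B@np.array(c['mount'])
    return im,d,K,T
def world(d,K,T):
    v,u=np.mgrid[:480,:640]; p=np.stack([(u-K[0,2])/K[0,0]*d,(v-K[1,2])/K[1,1]*d,d],-1)
    return p@T[:3,:3].T+T[:3,3]
E
python3 - <<'E'
from h import *
s=observe(); print({k:np.round(v,3) for k,v in s.items()})
for cam in ['scene','top']:
    im,d,K,T=grab(cam,cam+'0'); W=world(d,K,T); np.savez(f'{cam}0.npz',W=W,d=d,K=K,T=T)
    print(cam,T.round(3).tolist(),K[0,0])
    for n in ['carrier','other_carrier','dock','stops','plunger']:
        for r in look_for(n,cam)[:4]: print(n,round(r['p'],2),(T[:3,:3]@r['point']+T[:3,3]).round(3))
E
```

```text
{'time': np.float64(0.0), 'joint_positions': array([ 1.127,  0.309,  1.635, -0.   ,  1.2  , -0.07 ]), 'joint_vel': array([-0.   ,  0.001,  0.001, -0.001,  0.001,  0.001]), 'joint_efforts': array([ 0.0000e+00, -4.1525e+01, -2.7667e+01, -0.0000e+00,  1.0000e-02,
       -0.0000e+00]), 'position': array([0.228, 0.581, 0.303]), 'tool_rot': array([-0.   ,  0.186,  0.983, -0.001]), 'force': array([ 0.139,  0.315, -0.184]), 'ft_torque': array([ 0.018,  0.014, -0.032]), 'grip_force': np.float64(0.0), 'finger_gap': np.float64(0.086)}
scene [[0.813, 0.475, -0.337, 0.97], [0.583, -0.66, 0.474, -0.507], [0.003, -0.582, -0.813, 0.966], [0.0, 0.0, 0.0, 1.0]] 548.0281615302216
carrier 0.82 [ 0.611 -0.172  0.02 ]
carrier 0.81 [ 0.471 -0.112  0.022]
carrier 0.73 [0.633 0.093 0.021]
carrier 0.7 [ 0.582 -0.049  0.021]
other_carrier 0.68 [ 0.488 -0.227  0.019]
dock 0.7 [0.555 0.242 0.012]
stops 0.53 [0.604 0.228 0.031]
stops 0.21 [ 0.639 -0.389  0.05 ]
plunger 0.67 [0.645 0.244 0.034]
top [[0.016, -0.991, 0.136, 0.425], [-1.0, -0.014, 0.017, -0.003], [-0.015, -0.136, -0.991, 1.401], [0.0, 0.0, 0.0, 1.0]] 606.4166075690904
carrier 0.9 [0.636 0.092 0.02 ]
carrier 0.82 [ 0.591 -0.036  0.02 ]
carrier 0.62 [ 0.478 -0.104  0.02 ]
carrier 0.59 [ 0.606 -0.159  0.018]
other_carrier 0.8 [ 0.492 -0.221  0.025]
dock 0.96 [0.548 0.257 0.012]
dock 0.67 [ 0.715 -0.07   0.003]
dock 0.62 [0.458 0.427 0.01 ]
dock 0.43 [ 0.591 -0.04   0.018]
stops 0.41 [0.61  0.258 0.037]
plunger 0.61 [0.608 0.246 0.03 ]
```

View pics/scene0.png

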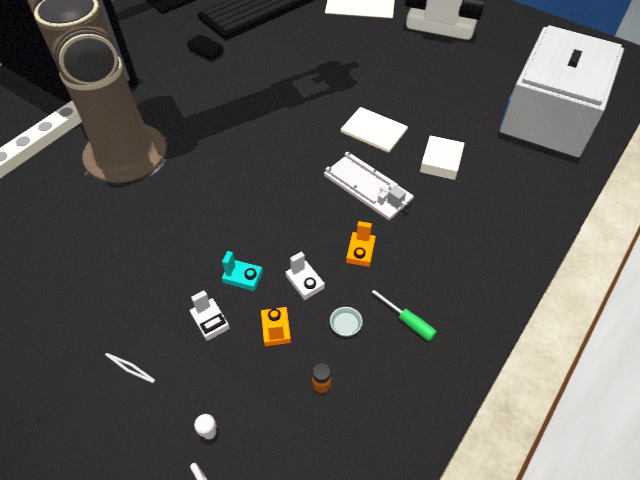

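View pics/top0.png

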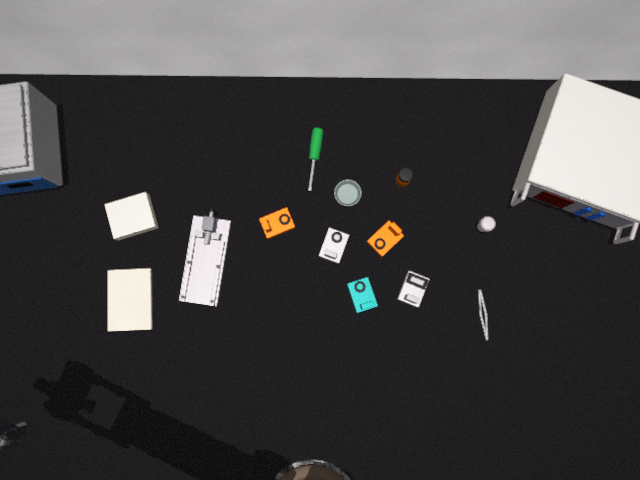

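Scene: the plain aluminium carrier with the round mount is at (305,275), or (335,245) in top. The rectangular one is at (210,315), or (413,289) in top. The dock is at (370,185), or (205,260) in top, with the plunger housing at its far +x end. The orange and turquoise ones are look-alikes.

```bash
cat >> h.py <<'E'
def rect(W,ctr,r,zlo,zhi):
    m=(np.hypot(W[...,0]-ctr[0],W[...,1]-ctr[1])<r)&(W[...,2]>zlo)&(W[...,2]<zhi)
    p=W[m][:,:2]
    if len(p)<5: return None
    (c,wh,a)=cv2.minAreaRect((p*1000).astype(np.float32))
    return len(p),np.round(c,1),np.round(wh,1),round(a,1),np.round(p.mean(0)*1000,1),round(float(np.median(W[m][:,2])),4)
E
python3 - <<'E'
from h import *
for cam in ['scene','top']:
    W=np.load(cam+'0.npz')['W']
    bench=W[(W[...,0]>.45)&(W[...,0]<.7)&(abs(W[...,1])<.3)&(abs(W[...,2])<.008)]
    print(cam,'bench z',np.median(bench[:,2]),bench[:,2].std())
    print('carrier top',rect(W,(.587,-.042),.055,.014,.03)); print('tab',rect(W,(.587,-.042),.06,.045,.08))
    print('dock',rect(W,(.55,.25),.13,.008,.03)); print('housing',rect(W,(.61,.25),.06,.041,.055)); print('stops',rect(W,(.60,.25),.06,.03,.04))
E
```

```text
scene bench z -0.00016186454353467328 0.001989751123586039
carrier top (685, array([586.3, -43.2]), array([51.5, 72. ]), 70.7, array([590. , -46.6]), 0.0203)
tab (145, array([564. , -35.3]), array([29. , 16.2]), 73.2, array([564.7, -36.9]), 0.0628)
dock (2211, array([555.9, 252.3]), array([ 91.8, 220.7]), 82.4, array([543.6, 248.7]), 0.013)
housing (155, array([630. , 242.4]), array([27.6, 34.6]), 77.9, array([629.9, 241.3]), 0.047)
stops (159, array([616.2, 240.3]), array([57.4, 61.3]), 51.4, array([613. , 240.5]), 0.0346)
top bench z -0.000431470781767751 0.0029693170584943755
carrier top (550, array([588.4, -40.2]), array([49.9, 70.6]), 70.6, array([590.9, -41.4]), 0.0202)
tab (79, array([564.9, -31.9]), array([27.3, 12.3]), 70.7, array([564.2, -31.6]), 0.065)
dock (2766, array([546.5, 248.1]), array([217.6, 232.7]), 74.5, array([541.4, 256.2]), 0.013)
housing (165, array([622.9, 248.8]), array([29.6, 53.5]), 71.3, array([630.6, 246. ]), 0.0468)
stops (145, array([617.4, 241.7]), array([53.6, 63.9]), 51.6, array([609.6, 247.6]), 0.0346)
```

```bash
cat >> h.py <<'E'
from scipy.spatial.transform import Rotation as R
def pose(s=None):
    s=s or observe(); q=s['tool_rot']; return np.array(s['position']),R.from_quat([q[1],q[2],q[3],q[0]])
def down(yaw): # tool z down, tool y at world angle yaw (deg)
    a=np.radians(yaw); y=np.array([np.cos(a),np.sin(a),0]); z=np.array([0,0,-1.]); return R.from_matrix(np.stack([np.cross(y,z),y,z],1))
def togo(p,yaw):
    """shift in present tool axes, turn, shift in target axes; units of 4 cm / 4 deg"""
    p0,r0=pose(); rt=down(yaw); d=np.array(p)-p0
    print('now',p0.round(4),'shift(now axes)',(r0.inv().apply(d)/.04).round(3),'turn',(np.degrees((r0.inv()*rt).as_rotvec())/4).round(3),'shift(target axes)',(rt.inv().apply(d)/.04).round(3))
E
python3 - <<'E'
from h import *
c=calibration('wrist'); M=np.array(c['mount']); print(M.round(3).tolist(),np.array(c['camera_matrix']).round(0).tolist())
for yaw in(-8,):
    rt=down(yaw)
    # TCP position so optical axis hits dock (.57,.25,.02) at tcp z .30
    ax=rt.apply(M[:3,2]); off=rt.apply(M[:3,3]); z=.30
    t=(z+off[2]-.02)/-ax[2]; p=np.array([.57,.25,.02])-t*ax-off; print(p); togo([p[0],p[1],z],yaw)
E
```

```text
[[0.0, -0.964, -0.268, 0.068], [1.0, 0.0, 0.0, 0.001], [-0.0, -0.268, 0.964, -0.069], [0.0, 0.0, 0.0, 1.0]] [[430.0, 0.0, 316.0], [0.0, 430.0, 246.0], [0.0, 0.0, 1.0]]
[0.57329306 0.27876312 0.3       ]
now [0.2283 0.5818 0.3039] shift(now axes) [-10.797  -3.904   0.097] turn [ 1.0000e-03 -0.0000e+00  1.9146e+01] shift(target axes) [-6.303  9.596  0.097]
```

Request:
play_rows --pt "-0.8 -0.3 0 0 0 0" --pt "-0.95 -0.35 0 0 0 0" --pt "-0.95 -0.35 0 0 0 0" --pt "-0.95 -0.35 0 0 0 0" --pt "-0.95 -0.35 0 0 0 0" --pt "-0.95 -0.35 0 0 0 0" --pt "-0.95 -0.35 0 0 0 0" --pt "-0.95 -0.35 0 0 0 0" --grip 1

```text
time: 1.27
position: [0.4668, 0.3692, 0.3042]
tool_rot: [0.0, 0.186, 0.983, 0.0]
force: [-0.0, 0.2, 0.3]
finger_gap: 0.0851
grip_force: 0.0
```

Request:
play_rows --pt "-0.95 -0.35 0 0 0 0" --pt "-0.95 -0.35 0 0 0 0" --pt "-0.95 -0.35 0 0 0 1" --pt "-0.5 -0.15 0 0 0 1" --pt "0 0 0 0 0 1" --pt "0 0 0 0 0 1" --pt "0 0 0 0 0 1" --pt "0 0 0 0 0 1"

```text
time: 1.93
position: [0.5721, 0.2754, 0.3038]
tool_rot: [-0.0, 0.388, 0.922, -0.0]
force: [0.2, -0.5, 0.1]
finger_gap: 0.0854
grip_force: 0.0
```

Request:
play_rows --pt "0 0 0 0 0 1" --pt "0 0 0 0 0 1" --pt "0 0 0 0 0 1" --pt "0 0 0 0 0 1" --pt "0 0 0 0 0 1" --pt "0 0 0 0 0 1" --pt "0 0 0 0 0 1" --pt "0 0 0 0 0 1"

```text
time: 2.6
position: [0.5718, 0.2759, 0.3039]
tool_rot: [-0.0, 0.627, 0.779, -0.0]
force: [0.1, 0.8, 0.3]
finger_gap: 0.0853
grip_force: 0.0
```

Request:
play_rows --pt "0 0 0 0 0 1" --pt "0 0 0 0 0 1" --pt "0 0 0 0 0 1" --pt "0 0 0 0 0 1" --pt "0 0 0 0 0 1" --pt "0 0 0 0 0 0.15" --pt "0 0 0 0 0 0"

```text
time: 3.18
position: [0.5718, 0.2759, 0.3039]
tool_rot: [0.0, 0.754, 0.656, 0.0]
force: [0.6, -0.0, -0.2]
finger_gap: 0.0855
grip_force: 0.0
```

```bash
python3 - <<'E'
from h import *
im,d,K,T=grab('wrist','w1'); W=world(d,K,T); np.savez('w1.npz',W=W,K=K,T=T,d=d)
print(pose()[0],observe()['time'],observe()['joint_positions'])
b=W[(abs(W[...,2])<.008)&(d>0)]; print('bench',np.median(b[:,2]))
for n in ['dock','stops','plunger','plunger_tip','dock_stop']:
    for r in look_for(n,'wrist')[:2]: print(n,round(r['p'],2),(T[:3,:3]@r['point']+T[:3,3]).round(4))
print('dock',rect(W,(.55,.25),.16,.008,.03)); print('floor',rect(W,(.55,.25),.16,.010,.015));print('housing',rect(W,(.61,.25),.08,.043,.055)); print('stops',rect(W,(.60,.25),.06,.033,.039)); print('rails',rect(W,(.55,.25),.16,.020,.024))
E
```

```text
[0.57176704 0.27590033 0.30391626] 3.2333 [ 3.81009951e-01  3.26731657e-01  1.60921515e+00 -3.75041567e-06
  1.20560741e+00  5.19384376e-01]
bench -0.0012018559601582046
dock 0.58 [0.5519 0.2644 0.0114]
stops 0.66 [0.6055 0.2412 0.0379]
stops 0.38 [0.6067 0.2477 0.0358]
plunger 0.87 [0.6064 0.2483 0.032 ]
plunger_tip 0.98 [0.6053 0.25   0.028 ]
dock_stop 0.58 [0.5511 0.2625 0.0112]
dock (24317, array([556.4, 255. ]), array([302.6, 221. ]), 87.0, array([542.3, 269.4]), 0.0112)
floor (15174, array([549. , 260.9]), array([293.8, 206.1]), 89.2, array([538.5, 275.8]), 0.011)
housing (1304, array([630.1, 246.1]), array([26.2, 32.3]), 82.7, array([629.8, 246.6]), 0.0467)
stops (809, array([621.9, 247.1]), array([55. , 47.3]), 82.2, array([607.5, 250.7]), 0.0347)
rails (3672, array([577.7, 229.3]), array([228.7, 254.5]), 29.4, array([530.7, 259.5]), 0.021)
```

View pics/w1.png

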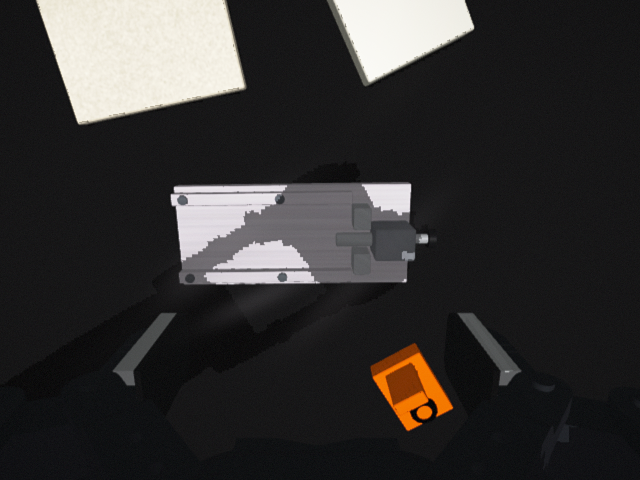

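Wrist: the dock fills columns 172–412 and rows 183–283, with stops at (361,215) and (361,262) and the plunger pin on row 239. The orange look-alike is at (412,387). I'll restrict the fit to that box.

```bash
cat > dock.py <<'E'
from h import *
def fit(W,box):
    u0,u1,v0,v1=box; S=W[v0:v1,u0:u1].reshape(-1,3)
    def mr(lo,hi,extra=None):
        m=(S[:,2]>lo)&(S[:,2]<hi)
        if extra is not None: m&=extra
        p=S[m]; c,wh,a=cv2.minAreaRect((p[:,:2]*1000).astype(np.float32)); return len(p),np.round(c,1),np.round(wh,1),round(a,2),p
    r=mr(.008,.026); print('plate',r[:4])
    a=np.radians(r[3] if r[3]<45 else r[3]-90); ux=np.array([np.cos(a),np.sin(a)]); uy=np.array([-ux[1],ux[0]]); print('yaw',np.degrees(a))
    X=S[:,:2]@ux*1000; Y=S[:,:2]@uy*1000; z=S[:,2]*1000
    pr=lambda n,m:print(n,m.sum(),'X',np.percentile(X[m],[1,50,99]).round(1),'Y',np.percentile(Y[m],[1,50,99]).round(1),'z',np.median(z[m]).round(1))
    pm=(z>8)&(z<26); pr('plate',pm); yc=(np.percentile(Y[pm],1)+np.percentile(Y[pm],99))/2
    for s in(-1,1):
        m=(z>19)&(z<24)&(s*(Y-yc)>20); pr('rail',m)
        if m.sum()>20: print('  slope deg',np.degrees(np.polyfit(X[m],Y[m],1)[0]).round(2))
        pr('stop',(z>31.5)&(z<38)&(s*(Y-yc)>9)&(s*(Y-yc)<30))
    pr('pin',(z>25)&(z<34)&(abs(Y-yc)<8)); pr('housing',z>42)
    return ux,uy
E
python3 - <<'E'
from dock import *
fit(np.load('w1.npz')['W'],(165,440,175,292))
W=np.load('top0.npz')['W']; fit(W,(170,240,200,315))
W=np.load('scene0.npz')['W']; fit(W,(315,420,145,225))
E
```

```text
plate (20120, array([556.5, 255.2]), array([ 88.5, 216.2]), 82.76)
yaw -7.239999999999995
plate 20120 X [414.2 500.7 609.4] Y [280.6 328.7 366.9] z 11.1
rail 1908 X [413.9 487.2 560.7] Y [284.6 289.9 294.6] z 20.8
  slope deg 0.04
stop 358 X [562.1 568.7 575.5] Y [296.3 305.3 313.5] z 34.6
rail 2189 X [414.2 487.9 562. ] Y [352.3 357.5 362.3] z 20.8
  slope deg -0.14
stop 457 X [562.5 570.5 607.2] Y [333.8 341.2 351.4] z 34.7
pin 777 X [548.3 571.7 629.8] Y [316.8 324.6 331. ] z 29.6
housing 1449 X [533.3 592.1 609.4] Y [310.9 325.4 414.2] z 46.7
plate (2664, array([548.7, 255.3]), array([234.7, 134.5]), 6.61)
yaw 6.61
plate 2664 X [475.9 562.9 675. ] Y [132.4 194.7 248.4] z 12.9
rail 137 X [509.1 576.8 684.4] Y [143.6 158.7 170. ] z 21.3
  slope deg -4.9
stop 58 X [612.5 635.3 689.5] Y [160.5 167.  181.3] z 34.3
rail 188 X [487.3 555.1 629.4] Y [211.9 231.4 250.7] z 21.5
  slope deg -13.41
stop 11 X [631.3 635.4 644.7] Y [200.4 202.8 205.6] z 35.1
pin 32 X [473.5 628.4 641.5] Y [182.7 188.3 197.4] z 29.6
housing 200 X [421.9 650.6 671.8] Y [-52. 168. 186.] z 48.1
plate (2185, array(
[... 639 characters left out ...]
n(z[m]).round(1))
                                      ~~~~~~~~~~~~~^^^^^^^^^^^^^^^^
    return _quantile_unchecked(
        a, q, axis, out, overwrite_input, method, keepdims, weights)
    return _ureduce(a,
                    func=_quantile_ureduce_func,
    ...<5 lines>...
                    overwrite_input=overwrite_input,
                    method=method)
    r = func(a, **kwargs)
    result = _quantile(arr,
                       quantiles=q,
    ...<2 lines>...
                       out=out,
                       weights=wgt)
    slices_having_nans = np.isnan(arr[-1, ...])
                                  ~~~^^^^^^^^^
IndexError: index -1 is out of bounds for axis 0 with size 0
```

```bash
python3 -c "
from h import *
togo([.585,-.012,.30],-19.3)"
```

```text
now [0.5718 0.2759 0.3039] shift(now axes) [-7.081  1.327  0.097] turn [0.    0.    2.827] shift(target axes) [-6.684  2.69   0.097]
```

Request:
play_rows --pt "-0.8 0.15 0 0 0 0" --pt "-0.9 0.15 0 0 0 0" --pt "-0.9 0.15 0 0 0 0" --pt "-0.9 0.15 0 0 0 0" --pt "-0.9 0.15 0 0 0 0" --pt "-0.9 0.2 0 0 0 0" --pt "-0.9 0.2 0 0 0 0" --pt "-0.9 0.2 0.1 0 0 0"

```text
time: 4.15
position: [0.5861, -0.0146, 0.301]
tool_rot: [0.001, 0.755, 0.656, 0.001]
force: [0.0, 0.4, -0.3]
finger_gap: 0.0854
grip_force: 0.0
```

Request:
play_rows --pt "0 0 0 0 0 1" --pt "0 0 0 0 0 1" --pt "0 0 0 0 0 0.83" --pt "0 0 0 0 0 0"

```text
time: 4.48
position: [0.5856, -0.0134, 0.2999]
tool_rot: [-0.0, 0.816, 0.578, 0.0]
force: [-0.6, 0.2, 0.8]
finger_gap: 0.0855
grip_force: 0.0
```

```bash
python3 - <<'E'
from h import *
im,d,K,T=grab('wrist','w2'); W=world(d,K,T); np.savez('w2.npz',W=W,K=K,T=T,d=d)
print(pose()[0],observe()['time'])
b=W[(abs(W[...,2])<.008)&(d>0)]; print('bench',np.median(b[:,2]))
for n in ['carrier','carrier_grip']:
    for r in look_for(n,'wrist')[:3]: print(n,round(r['p'],2),(T[:3,:3]@r['point']+T[:3,3]).round(4))
print('top',rect(W,(.587,-.042),.055,.014,.03)); print('tab',rect(W,(.564,-.033),.04,.03,.08)); print('tabtop',rect(W,(.564,-.033),.04,.06,.07))
E
```

```text
[ 0.5856553  -0.01311807  0.29992052] 4.5333
bench -0.0011837750908917921
carrier 0.75 [ 0.4739 -0.103   0.0187]
carrier 0.69 [ 0.6114 -0.1606  0.0138]
carrier 0.63 [ 0.5873 -0.0338  0.0187]
carrier_grip 0.79 [0.6334 0.0944 0.0171]
carrier_grip 0.69 [ 0.6104 -0.1592  0.0181]
carrier_grip 0.65 [ 0.5888 -0.035   0.012 ]
top (4108, array([587.6, -40.6]), array([50.4, 70. ]), 70.6, array([592.4, -39.7]), 0.019)
tab (766, array([564.1, -32.4]), array([28.5, 12. ]), 70.7, array([565.3, -29.6]), 0.0644)
tabtop (597, array([564.2, -32.5]), array([28.4, 12. ]), 69.9, array([564.2, -31.8]), 0.0647)
```

View pics/w2.png

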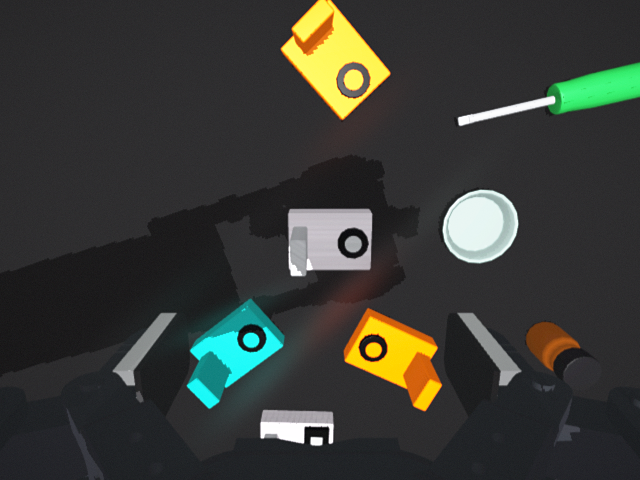

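Wrist: the target carrier is at (330,240), with the round mount at (352,243) and the tab at (298,250). The measured sizes are 70×50 and 28×12 mm, which match the given ones. Next I'll compute the approach.

```bash
python3 -c "
from h import *
togo([.5642,-.0325,.106],-19.4)"
```

```text
now [ 0.5857 -0.0128  0.2999] shift(now axes) [-0.643 -0.345  4.848] turn [ 0.002 -0.     0.04 ] shift(target axes) [-0.644 -0.342  4.848]
```

Request:
play_rows --pt "-0.3 -0.15 0.3 0 0 0.04" --pt "-0.34 -0.2 0.6 0 0 0" --pt "0 0 0.8 0 0 0" --pt "0 0 0.8 0 0 0" --pt "0 0 0.7 0 0 0" --pt "0 0 0.4 0 0 0" --pt "0 0 0 0 0 0"

```text
time: 5.22
position: [0.5606, -0.0316, 0.1515]
tool_rot: [-0.003, 0.816, 0.578, -0.003]
force: [-1.4, -1.1, 1.0]
finger_gap: 0.0857
grip_force: 0.0
```

```bash
python3 -c "
from h import *
togo([.5642,-.0325,.106],-19.4)"
```

```text
now [ 0.5606 -0.0316  0.1515] shift(now axes) [0.012 0.102 1.136] turn [-0.127  0.027 -0.002] shift(target axes) [0.009 0.092 1.137]
```

Request:
play_rows --pt "0 0 0 0 0 0" --pt "0 0 0 0 0 0"

```text
time: 5.38
position: [0.5651, -0.0323, 0.1572]
tool_rot: [0.001, 0.816, 0.578, 0.001]
force: [0.3, -0.4, 0.6]
finger_gap: 0.0857
grip_force: 0.0
```

```bash
python3 -c "
from h import *
togo([.5642,-.0325,.106],-19.4)"
```

```text
now [ 0.5651 -0.0323  0.1572] shift(now axes) [-0.014 -0.022  1.28 ] turn [ 0.034 -0.007 -0.011] shift(target axes) [-0.013 -0.019  1.28 ]
```

Request:
play_rows --pt "0 0 0.2 0 0 0" --pt "0 -0.02 0.35 0 0 0" --pt "0 0 0.35 0 0 0" --pt "0 0 0.25 0 0 0" --pt "0 0 0.13 0 0 0" --pt "0 0 0 0 0 0" --pt "0 0 0 0 0 0"

```text
time: 5.97
position: [0.5635, -0.0321, 0.1049]
tool_rot: [0.0, 0.817, 0.577, 0.0]
force: [0.2, -0.1, -0.1]
finger_gap: 0.0859
grip_force: 0.0
```

```bash
python3 - <<'E'
from h import *
togo([.5642,-.0325,.106],-19.4)
im,d,K,T=grab('wrist','w3'); W=world(d,K,T)
print('tabtop',rect(W,(.564,-.033),.04,.058,.07)); print('top',rect(W,(.587,-.042),.055,.014,.03))
E
```

```text
now [ 0.5635 -0.0321  0.1049] shift(now axes) [-0.003  0.02  -0.027] turn [ 0.006 -0.001 -0.023] shift(target axes) [-0.003  0.02  -0.027]
tabtop (3883, array([564. , -32.5]), array([29.1, 12.1]), 70.4, array([564.6, -30.7]), 0.0647)
top (17154, array([587.5, -40.6]), array([50.6, 69.8]), 70.8, array([591. , -36.6]), 0.019)
```

View pics/w3.png

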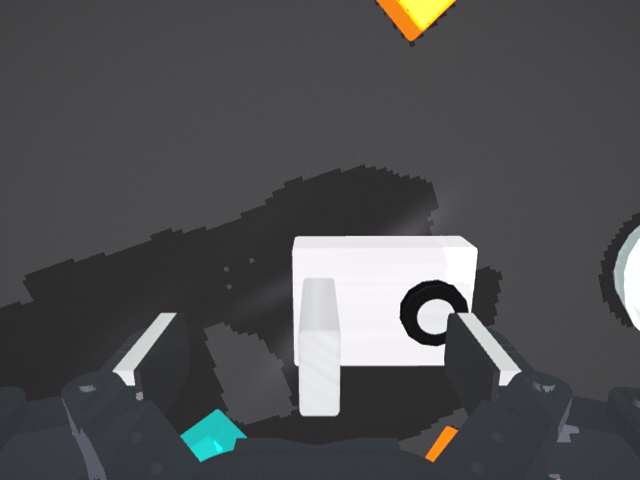

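Wrist: the tab is at (320,345), midway between the open fingers, with the round mount ahead at (434,313). I'll close the gripper.

Request:
play_rows --pt "0 0.02 -0.03 0 0 0" --pt "0 0 0 0 0 0" --pt "0 0 0 0 0 0" --pt "0 0 0 0 0 0" --pt "0 0 0 0 0 0" --pt "0 0 0 0 0 0" --pt "0 0 0 0 0 0" --pt "0 0 0 0 0 0" --grip -1

```text
time: 6.68
position: [0.5643, -0.0324, 0.1061]
tool_rot: [0.0, 0.817, 0.577, 0.0]
force: [0.3, -0.8, 0.9]
finger_gap: 0.0113
grip_force: 59.0
```

Request:
play_rows --pt "0 0 0 0 0 0" --pt "0 0 0 0 0 0" --pt "0 0 0 0 0 0" --pt "0 0 0 0 0 0"

```text
time: 7.02
position: [0.5643, -0.0324, 0.1061]
tool_rot: [0.0, 0.817, 0.577, 0.0]
force: [0.8, -0.0, 1.9]
finger_gap: 0.0113
grip_force: 59.0
```

Request:
play_rows --pt "0 0 -0.15 0 0 0" --pt "0 0 -0.3 0 0 0" --pt "0 0 -0.5 0 0 0" --pt "0 0 -0.6 0 0 0" --pt "0 0 -0.5 0 0 0" --pt "0 0 -0.25 0 0 0" --pt "0 0 0 0 0 0" --pt "0 0 0 0 0 0"

```text
time: 7.68
position: [0.5637, -0.0323, 0.1982]
tool_rot: [0.0, 0.817, 0.577, 0.0]
force: [0.2, 0.4, -2.7]
finger_gap: 0.0115
grip_force: 58.7
```

```bash
cat >> h.py <<'E'
YAW=-7.27
def dk(X,Y=323.5,z=.2):
    a=np.radians(-7.24); ux=np.array([np.cos(a),np.sin(a)]); uy=np.array([-ux[1],ux[0]]); return [*((X*ux+Y*uy)/1000),z]
def where():
    s=observe(); p,r=pose(s); d0=np.array(dk(0,0,0)); a=np.radians(-7.24); ux=np.array([np.cos(a),np.sin(a)]);uy=np.array([-ux[1],ux[0]])
    f=np.array(s['force']); print('X',(p[:2]@ux*1000).round(2),'Y',(p[:2]@uy*1000).round(2),'z',(p[2]*1000).round(2),'F dock',(f[:2]@ux).round(2),(f[:2]@uy).round(2),f[2].round(2),'tau',np.round(s['ft_torque'],2),'rot err deg',np.degrees((r.inv()*down(YAW)).as_rotvec()).round(2),'gap',s['finger_gap'],'gf',s['grip_force'],'t',s['time'])
E
python3 -c "
from h import *
print(observe()['force'],observe()['finger_gap']);print(dk(460)); togo(dk(460),YAW)"
```

```text
[ 0.22167584  0.42489024 -2.73252867] 0.011542566626842714
[np.float64(0.4971017577094043), np.float64(0.26294884004730035), 0.2]
now [ 0.5637 -0.0323  0.1982] shift(now axes) [ 6.402 -4.035 -0.046] turn [ 6.000e-03 -1.000e-03 -3.058e+00] shift(target axes) [ 7.112 -2.587 -0.045]
```

Request:
play_rows --pt "0 0 0 0 0 -0.8" --pt "0 0 0 0 0 -1" --pt "0 0 0 0 0 -0.85" --pt "0 0 0 0 0 -0.4" --pt "0.4 -0.15 0 0 0 0" --pt "0.8 -0.3 0 0 0 0" --pt "0.9 -0.32 0 0 0 0" --pt "0.95 -0.35 0 0 0 0"

```text
time: 8.35
position: [0.5332, 0.0947, 0.1957]
tool_rot: [-0.001, 0.751, 0.66, -0.002]
force: [0.6, 0.9, -2.8]
finger_gap: 0.011
grip_force: 58.6
```

Request:
play_rows --pt "0.95 -0.35 0 0 0 0" --pt "0.95 -0.35 0 0 0 0" --pt "0.9 -0.32 0 0 0 0" --pt "0.7 -0.25 0 0 0 0" --pt "0.4 -0.15 0 0 0 0" --pt "0.15 -0.05 0 0 0 0" --pt "0 0 0 0 0 0" --pt "0 0 0 0 0 0"

```text
time: 9.02
position: [0.4966, 0.2617, 0.1965]
tool_rot: [-0.0, 0.75, 0.661, -0.001]
force: [0.5, -0.2, -3.1]
finger_gap: 0.0108
grip_force: 58.6
```

```bash
python3 -c "
from h import *
where(); togo(dk(460,z=.125),YAW)"
```

```text
X 459.62 Y 322.15 z 196.52 F dock 0.47 -0.15 -3.07 tau [ 0.02  0.06 -0.  ] rot err deg [-0.12  0.12  0.01] gap 0.010808943430212478 gf 58.61270606517792 t 9.0167
now [0.4966 0.2617 0.1965] shift(now axes) [0.038 0.013 1.788] turn [-0.029  0.03   0.002] shift(target axes) [0.034 0.01  1.788]
```

Request:
play_rows --pt "0.02 0.01 0.2 0 0 0" --pt "0.01 0 0.4 0 0 0" --pt "0 0 0.4 0 0 0" --pt "0 0 0.35 0 0 0" --pt "0 0 0.2 0 0 0" --pt "0 0 0.1 0 0 0" --pt "0 0 0 0 0 0" --pt "0 0 0 0 0 0"

```text
time: 9.68
position: [0.4982, 0.2632, 0.132]
tool_rot: [0.0, 0.751, 0.66, 0.0]
force: [0.8, 0.2, -2.5]
finger_gap: 0.0117
grip_force: 58.6
```

```bash
python3 - <<'E'
from h import *
where(); togo(dk(460,z=.1185),YAW)
im,d,K,T=grab('wrist','w4'); W=world(d,K,T); a=np.radians(-7.24); ux=np.array([np.cos(a),np.sin(a)]);uy=np.array([-ux[1],ux[0]])
X=W[...,:2]@ux*1000;Y=W[...,:2]@uy*1000;z=W[...,2]*1000
for n,m in [('carr top',(z>34)&(z<42)&(X>440)&(X<525)&(abs(Y-323)<40)),('rail+',(z>19)&(z<24)&(abs(Y-357)<8)&(X<560)&(X>410)),('rail-',(z>19)&(z<24)&(abs(Y-290)<8)&(X<560)&(X>410))]:
    if m.sum()>20: print(n,m.sum(),np.percentile(X[m],[1,50,99]).round(1),np.percentile(Y[m],[1,50,99]).round(1),np.median(z[m]).round(1),cv2.minAreaRect(np.stack([X[m],Y[m]],1).astype(np.float32)))
E
```

```text
X 461.11 Y 323.88 z 131.96 F dock 0.81 0.27 -2.46 tau [0.11 0.03 0.02] rot err deg [ 0.02 -0.   -0.08] gap 0.011656487932245906 gf 58.63088607788086 t 9.6833
now [0.4982 0.2632 0.132 ] shift(now axes) [-0.01  -0.028  0.337] turn [ 0.004 -0.001 -0.019] shift(target axes) [-0.01  -0.028  0.337]
carr top 935 [452.1 486.1 519.7] [348.  348.6 348.9] 38.1 ((486.10369873046875, 348.3722229003906), (69.90991973876953, 1.985835313796997), 0.6566125750541687)
rail+ 8050 [413.9 485.  558.4] [352.3 357.6 362.2] 20.8 ((485.961181640625, 357.2624206542969), (148.019775390625, 10.438425064086914), 0.04009987786412239)
rail- 1833 [412.7 538.6 559.6] [284.7 290.4 294.6] 20.7 ((486.02081298828125, 289.6092529296875), (147.96347045898438, 11.01364517211914), 0.2536855638027191)
```

View pics/w4.png

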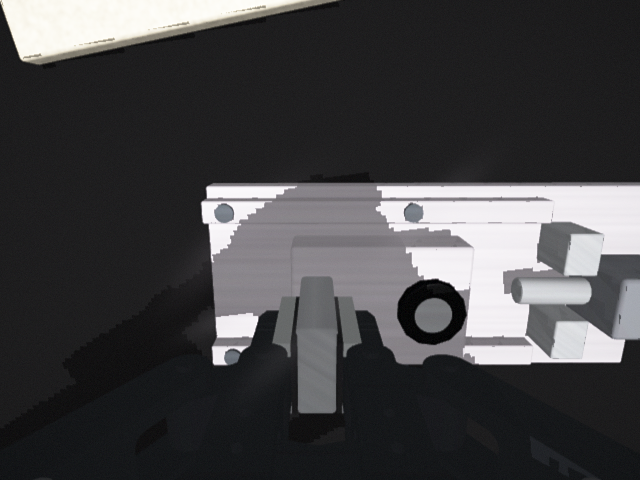

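Wrist: the carrier hangs centred over the channel (mount at (432,315), pin tip at (515,290)) and about 25 mm clear of the pin. I'll lower it gently.

Request:
play_rows --pt "0 -0.02 0.1 0 0 0" --pt "0 0 0.1 0 0 0" --pt "0 0 0.08 0 0 0" --pt "0 0 0.04 0 0 0" --pt "0 0 0 0 0 0" --pt "0 0 0 0 0 0"

```text
time: 10.23
position: [0.4968, 0.2638, 0.1189]
tool_rot: [-0.0, 0.751, 0.661, -0.0]
force: [0.7, -0.9, -2.1]
finger_gap: 0.0112
grip_force: 58.6
```

```bash
python3 -c "
from h import *
where()"
```

```text
X 459.63 Y 324.27 z 118.86 F dock 0.84 -0.83 -2.12 tau [ 0.02  0.04 -0.03] rot err deg [-0.02  0.01 -0.02] gap 0.011202220948194593 gf 58.63107204437256 t 10.2333
```

Request:
play_rows --pt "-0.01 0 0.01 0 0 0" --pt "0 0 0.01 0 0 0" --pt "0 0 0 0 0 0" --pt "0 0 0 0 0 0"

```text
time: 10.57
position: [0.497, 0.2634, 0.1184]
tool_rot: [0.0, 0.751, 0.661, 0.0]
force: [-1.1, 0.5, -2.4]
finger_gap: 0.0112
grip_force: 58.6
```

```bash
python3 -c "
from h import *
where()"
```

```text
X 459.83 Y 323.9 z 118.35 F dock -1.19 0.35 -2.42 tau [0.01 0.03 0.03] rot err deg [ 0.01 -0.   -0.03] gap 0.011152462615521917 gf 58.6311811208725 t 10.5667
```

Request:
play_rows --pt "0 0 0.015 0 0 0" --pt "0 0 0 0 0 0" --pt "0 0 0 0 0 0"

```text
time: 10.82
position: [0.4971, 0.2634, 0.1181]
tool_rot: [0.0, 0.751, 0.661, 0.0]
force: [-1.9, -0.9, 0.1]
finger_gap: 0.0109
grip_force: 59.0
```

Request:
play_rows --pt "0 0 0.015 0 0 0" --pt "0 0 0 0 0 0" --pt "0 0 0 0 0 0"

```text
time: 11.07
position: [0.4971, 0.2634, 0.1181]
tool_rot: [0.0, 0.751, 0.661, 0.0]
force: [-1.6, -0.2, 4.7]
finger_gap: 0.0111
grip_force: 59.8
```

```bash
python3 -c "
from h import *
where()"
```

```text
X 459.98 Y 324.0 z 118.06 F dock -1.52 -0.44 4.72 tau [-0.15  0.45  0.01] rot err deg [ 0.01 -0.   -0.02] gap 0.011089751760120045 gf 59.788575768470764 t 11.0667
```

The carrier rests on the floor with about 7 N of contact. I'll ease that slightly and start sliding it along the channel.

Request:
play_rows --pt "0 0.03 -0.008 0 0 0" --pt "0 0.08 0 0 0 0" --pt "0 0.1 0 0 0 0" --pt "0 0.1 0 0 0 0" --pt "0 0.1 0 0 0 0" --pt "0 0.08 0 0 0 0" --pt "0 0.04 0 0 0 0" --pt "0 0 0 0 0 0"

```text
time: 11.73
position: [0.5181, 0.261, 0.1181]
tool_rot: [-0.0, 0.751, 0.661, 0.0]
force: [-2.8, -0.5, 5.3]
finger_gap: 0.0111
grip_force: 59.8
```

```bash
python3 -c "
from h import *
where()"
```

```text
X 481.08 Y 324.26 z 118.08 F dock -2.69 -0.8 5.35 tau [-0.01  0.57  0.04] rot err deg [-0.03 -0.03 -0.05] gap 0.011091272105751341 gf 59.81650114059448 t 11.7333
```

Request:
play_rows --pt "-0.01 0.05 0 0 0 0" --pt "-0.01 0.06 0 0 0 0" --pt "0 0.06 0 0 0 0" --pt "0 0.06 0 0 0 0" --pt "0 0.06 0 0 0 0" --pt "0 0.06 0 0 0 0" --pt "0 0.03 0 0 0 0" --pt "0 0 0 0 0 0"

```text
time: 12.4
position: [0.5314, 0.2586, 0.1182]
tool_rot: [-0.002, 0.751, 0.66, -0.001]
force: [-7.8, 0.9, 9.2]
finger_gap: 0.0115
grip_force: 60.4
```

```bash
python3 -c "
from h import *
where()"
```

```text
X 494.57 Y 323.52 z 118.17 F dock -7.85 -0.09 9.23 tau [0.22 1.06 0.  ] rot err deg [-0.25  0.01 -0.06] gap 0.011534461137869243 gf 60.3783917427063 t 12.4
```

Request:
play_rows --pt "0 0.04 0 0 0 0" --pt "0 0.04 0 0 0 0" --pt "0 0.04 0 0 0 0" --pt "0 0.02 0 0 0 0" --pt "0 0 0 0 0 0" --pt "0 0 0 0 0 0"

```text
time: 12.9
position: [0.5363, 0.258, 0.1182]
tool_rot: [-0.002, 0.751, 0.661, -0.002]
force: [-10.1, 0.8, 10.1]
finger_gap: 0.0113
grip_force: 60.6
```

```bash
python3 -c "
from h import *
where()"
```

```text
X 499.47 Y 323.5 z 118.17 F dock -10.16 -0.51 10.11 tau [ 0.19  1.3  -0.05] rot err deg [-0.33  0.02 -0.05] gap 0.011259951782645586 gf 60.55705010890961 t 12.9
```

```bash
cat > chk.py <<'E'
from h import *
def chk(name):
    im,d,K,T=grab('wrist',name); W=world(d,K,T); a=np.radians(-7.24); ux=np.array([np.cos(a),np.sin(a)]);uy=np.array([-ux[1],ux[0]])
    X=W[...,:2]@ux*1000;Y=W[...,:2]@uy*1000;z=W[...,2]*1000; where()
    def pl(n,m):
        m=cv2.erode(m.astype(np.uint8),np.ones((3,3)))>0
        A=np.stack([X[m]-500,Y[m]-323,np.ones(m.sum())],1); c,*_=np.linalg.lstsq(A,z[m],rcond=None); r=z[m]-A@c
        print(n,m.sum(),'slope deg X,Y',np.degrees(c[:2]).round(2),'z',c[2].round(2),'res',r.std().round(2),'X',np.percentile(X[m],[.5,99.5]).round(1),'Y',np.percentile(Y[m],[.5,99.5]).round(1))
    pl('carrier top',(z>28)&(z<35)&(X>440)&(X<552+14)&(abs(Y-323)<27)&(abs(Y-323)>8)&~((X>555)))
    pl('rail/plate+',(z>18)&(z<24)&(abs(Y-357)<6)&(X>410)&(X<560))
    pl('floor',(z>9)&(z<14)&(abs(Y-323)<27)&(X>410)&(X<460))
    m=(z>28)&(z<33.)&(X>480)&(X<575)&(abs(Y-340)<8)
    print('carrier nose X near stops by Y:',[(y,np.percentile(X[m&(abs(Y-y)<2)],99).round(1)) for y in(336,340,344) if (m&(abs(Y-y)<2)).sum()>10])
    m=(z>33.2)&(z<37)&(X>555)&(X<585)
    for s in(-1,1):
        q=m&(abs(Y-323.5-s*19)<8); print('stop',s,np.percentile(X[q],[1,99]).round(1) if q.sum()>20 else None)
E
python3 -c "
from chk import *
chk('w5')"
```

```text
X 499.45 Y 323.51 z 118.17 F dock -9.83 0.38 10.76 tau [ 0.22  1.26 -0.  ] rot err deg [-0.33  0.02 -0.06] gap 0.011394382997518843 gf 60.55744707584381 t 12.95
carrier top 7391 slope deg X,Y [-0.11 -0.08] z 30.92 res 0.64 X [490.  554.2] Y [300.1 348.1]
rail/plate+ 8131 slope deg X,Y [-0.11 -0.49] z 21.17 res 0.78 X [413.7 558.6] Y [352.9 362.1]
floor 11319 slope deg X,Y [0.03 0.06] z 10.87 res 0.59 X [413.2 459.2] Y [296.9 349.2]
carrier nose X near stops by Y: [(336, np.float64(562.2)), (340, np.float64(562.2)), (344, np.float64(562.3))]
stop -1 [561.9 577.9]
stop 1 [561.9 583. ]
```

View pics/w5.png

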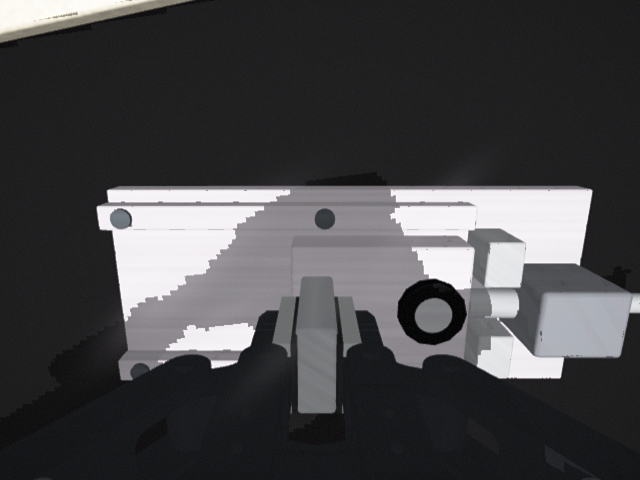

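Wrist: the carrier's nose edge (column 472) is almost at the stop blocks (475–525), the plunger is pushed in, and the carrier is flat and parallel to the rails. I'll keep pressing.

Request:
play_rows --pt "0 0.03 0 0 0 0" --pt "0 0.03 0 0 0 0" --pt "0 0.03 0 0 0 0" --pt "0 0 0 0 0 0" --pt "0 0 0 0 0 0"

```text
time: 13.37
position: [0.5393, 0.2576, 0.1182]
tool_rot: [-0.002, 0.751, 0.66, -0.003]
force: [-10.7, 1.5, 11.5]
finger_gap: 0.0112
grip_force: 60.8
```

```bash
python3 -c "
from h import *
where()"
```

```text
X 502.58 Y 323.52 z 118.19 F dock -10.79 0.19 11.47 tau [0.29 1.41 0.05] rot err deg [-0.4   0.04 -0.05] gap 0.011213723909333182 gf 60.79181134700775 t 13.3667
```

Request:
play_rows --pt "0 0.025 0 0 0 0" --pt "0 0.025 0 0 0 0" --pt "0 0 0 0 0 0" --pt "0 0 0 0 0 0"

```text
time: 13.7
position: [0.5397, 0.2576, 0.1183]
tool_rot: [-0.004, 0.751, 0.66, -0.004]
force: [-15.4, 2.3, 15.9]
finger_gap: 0.0112
grip_force: 61.2
```

```bash
python3 -c "
from h import *
where()"
```

```text
X 502.96 Y 323.57 z 118.32 F dock -15.6 0.35 15.95 tau [0.44 2.02 0.04] rot err deg [-0.63  0.08 -0.07] gap 0.011185116602607714 gf 61.21914625167847 t 13.7
```

```bash
python3 -c "
from chk import *
chk('w6')"
```

```text
X 502.96 Y 323.53 z 118.34 F dock -16.33 0.44 15.51 tau [ 0.43  2.04 -0.05] rot err deg [-0.62  0.08 -0.07] gap 0.010928507709061393 gf 61.22840344905853 t 13.75
carrier top 7059 slope deg X,Y [-0.29 -0.08] z 31.08 res 0.65 X [493.  554.2] Y [300.  348.2]
rail/plate+ 8176 slope deg X,Y [-0.1  -0.31] z 21.07 res 0.79 X [413.6 558.6] Y [352.8 362.2]
floor 11170 slope deg X,Y [0.03 0.02] z 10.85 res 0.59 X [413.2 459.2] Y [296.9 349.2]
carrier nose X near stops by Y: [(336, np.float64(562.1)), (340, np.float64(562.1)), (344, np.float64(562.2))]
stop -1 [562.  575.9]
stop 1 [561.9 583.1]
```

The carrier meets the stops, but it pitches nose-down by about 0.2°. I'll counter that with a small nose-up turn.

Request:
play_rows --pt "0 -0.01 0 -0.05 0 0" --pt "0 -0.01 0 -0.05 0 0" --pt "0 0 0 0 0 0" --pt "0 0 0 0 0 0"

```text
time: 14.08
position: [0.5391, 0.2576, 0.1181]
tool_rot: [-0.001, 0.751, 0.66, -0.002]
force: [-13.7, 2.5, 14.4]
finger_gap: 0.0111
grip_force: 61.2
```

```bash
python3 -c "
from chk import *
chk('w7')"
```

```text
X 502.37 Y 323.5 z 118.09 F dock -14.36 0.61 14.16 tau [0.46 1.97 0.09] rot err deg [-0.19  0.07 -0.07] gap 0.01118761494264165 gf 61.21957540512085 t 14.1333
carrier top 7019 slope deg X,Y [-0.07 -0.16] z 30.9 res 0.66 X [492.8 554.3] Y [300.  348.1]
rail/plate+ 8196 slope deg X,Y [-0.1  -0.42] z 21.19 res 0.78 X [413.9 558.7] Y [352.9 362.1]
floor 11425 slope deg X,Y [0.07 0.07] z 10.93 res 0.6 X [413.2 459.2] Y [297.  349.2]
carrier nose X near stops by Y: [(336, np.float64(562.1)), (340, np.float64(562.1)), (344, np.float64(562.1))]
stop -1 [561.9 576.9]
stop 1 [561.9 582.9]
```

Request:
play_rows --pt "0 0.01 -0.008 -0.02 0 0" --pt "0 0.01 -0.006 -0.01 0 0" --pt "0 0 0 0 0 0" --pt "0 0 0 0 0 0" --pt "0 0 0 0 0 0"

```text
time: 14.55
position: [0.5391, 0.2577, 0.1181]
tool_rot: [-0.001, 0.751, 0.66, -0.002]
force: [-15.1, 3.3, 13.7]
finger_gap: 0.0108
grip_force: 61.1
```

```bash
python3 -c "
from chk import *
chk('w8')"
```

```text
X 502.34 Y 323.53 z 118.09 F dock -15.14 0.98 12.98 tau [0.58 2.2  0.03] rot err deg [-0.18  0.08 -0.08] gap 0.01135804176007246 gf 61.070265769958496 t 14.6
carrier top 7070 slope deg X,Y [-0.01 -0.1 ] z 30.84 res 0.67 X [492.9 554.1] Y [299.9 348.2]
rail/plate+ 8289 slope deg X,Y [-0.13 -0.12] z 20.97 res 0.8 X [413.7 558.8] Y [352.8 362.1]
floor 11404 slope deg X,Y [0.04 0.07] z 10.87 res 0.61 X [413.2 459.2] Y [297.1 349.3]
carrier nose X near stops by Y: [(336, np.float64(562.1)), (340, np.float64(562.0)), (344, np.float64(562.0))]
stop -1 [561.9 577.1]
stop 1 [561.8 583.1]
```

Request:
play_rows --pt "0 0.012 -0.006 -0.01 0 0" --pt "0 0.012 -0.006 -0.01 0 0" --pt "0 0 0 0 0 0" --pt "0 0 0 0 0 0" --pt "0 0 0 0 0 0" --pt "0 0 0 0 0 0"

```text
time: 15.1
position: [0.5392, 0.2576, 0.1182]
tool_rot: [-0.001, 0.751, 0.66, -0.002]
force: [-16.3, 4.7, 12.3]
finger_gap: 0.0109
grip_force: 61.1
```

```bash
python3 -c "
from chk import *
chk('w9')"
```

```text
X 502.46 Y 323.54 z 118.14 F dock -16.9 2.61 13.38 tau [0.75 2.4  0.06] rot err deg [-0.21  0.1  -0.09] gap 0.010933007673217749 gf 61.07409596443176 t 15.15
carrier top 7119 slope deg X,Y [-0.07 -0.14] z 30.91 res 0.65 X [492.9 554.2] Y [299.8 348.2]
rail/plate+ 8254 slope deg X,Y [-0.11 -0.46] z 21.18 res 0.78 X [413.7 558.8] Y [352.8 362.1]
floor 11383 slope deg X,Y [0.01 0.02] z 10.86 res 0.6 X [413.2 459.2] Y [297.1 349.3]
carrier nose X near stops by Y: [(336, np.float64(562.2)), (340, np.float64(562.1)), (344, np.float64(562.1))]
stop -1 [562.  577.1]
stop 1 [561.9 583. ]
```

View pics/w9.png

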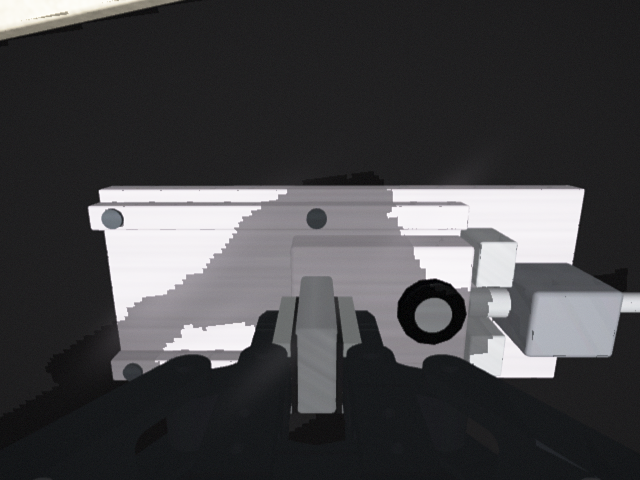

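Wrist: the nose edge (column 470) is flush with both stop blocks, the pin is fully back, and the carrier is flat. X no longer moves as the push rises to 16 N. I'll hand it in.

```bash
python3 -c "
from rig import *
print(finish_job())"
```

```text
the job is handed in; nothing more can be done
None
```

The round-mount carrier was set down flat in the dock channel, slid onto the plunger, and handed in after about 15 s, gripped and pressed against both hard stops with roughly 16 N; no verdict came back.

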